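# Clamp the dosing spout on its barbed stub

## Task

The clear spout has been pushed onto the barbed stub of the chocolate dosing pump and needs its clamp. Take the band clamp out of the drying rack by its blue knob, slide it along the spout, knob up and with the screw on the side of the pump's lug, over the barb and fully home against the pump's flange without ramming it, then turn the knob clockwise (seen from above) until the band grips the collar snugly, without crushing the plastic. Let go of it, and leave the bowl of chocolate and the orange gasket where they are.

Things in the scene. Friction and masses are not known exactly. Their poses are not given: they have to be found in the camera images.
- band: the clamp: a steel worm-drive band clamp standing upright in a slot of the white drying rack, about 130 g. Its round band is 12 mm wide, 42 to 51 mm inside and 46 to 55 mm outside diameter as it stands. Origin at the ring's centre; x is the ring's axis, the screw housing is on the -y side, z points up along the screw. It may lean a few degrees in the rack
- key_grip (a point): middle of the grip of the clamp's blue knob: square, 20 x 20 mm (faces square to this point's x and y), 28 mm high. The point is on the screw's axis, 10 mm below the knob's top. From the ring's centre it lies at y = -32.5 mm, z = +46 mm in the band's frame. The knob's starting angle varies
- screw (a point): middle of the clamp's screw housing (13 x 12 x 18 mm), at y = -32.5 mm from the ring's centre. Turning the knob clockwise seen from above closes the band, 2.5 mm of radius per radian. The screw is stiff, about 0.07 N m, and stays where left, so the knob can carry the clamp. How far open it starts is unknown: 1.2 to 3 rad until the band meets the collar
- seat (a point): where the ring's centre must be when fully home: on the spout's axis, 6 mm in front of the pump's flange, 100 mm above the table; x points along the axis into the pump, z up. The collar here is 36 mm in diameter and 15 mm long. As the band grips it, turning takes about 0.9 N m more per radian; snug is when about 0.12 N m stays on the held knob. Let go, it springs back a little and holds
- bead (a point): middle of the raised bead over the last barb, 39 mm in diameter and 4 mm long, just in front of the collar, on the spout's axis, 11 mm in front of the seat. In front of it the spout tapers within 9 mm to 25 mm diameter and ends 74 mm in front of the seat (towards -x). Nothing stands in front of the spout
- spout: the clear rigid dosing spout pushed on the pump's steel barbed stub, level, pointing to the robot's side of the bench; fixed. Origin on its axis at the pump's flange, x into the pump, z up
- pump: steel chocolate dosing pump with hopper, 300 mm long, fixed. Origin on the table below its flange's front face; x runs into the machine, z up. The flange is 54 mm in diameter, its axis 100 mm above the table. The pump head behind is a 47 mm cylinder 85 mm long, then a box 136 mm high with the hopper up to 210 mm
- lug (a point): front end of the top of the pump's steel lug, on the flange's -y side: 14 mm wide (across y), 18 mm long from here to the flange, its top 10.5 mm below the spout's axis. The clamp's screw housing comes to lie just above it, with 1.5 mm to spare, and rests on it while the band is loose
- rack: low white drying rack, 120 x 220 mm, fixed; origin under its middle. The clamp stands in its slot, whose walls reach 24 mm above the table; lift the clamp 30 mm to clear it
- bowl: left alone: white bowl of dark chocolate buttons, 140 mm wide, 55 mm high; origin under its centre
- gasket: left alone: orange ring, 42 mm wide, 8 mm high, lying over a peg on the drying rack; origin under its centre
Mind the look-alikes: they are no part of the job. What is shaped like the band but turquoise or yellow is not meant.

How it is judged (in metres and radians):
On the way:
1. the clamp is home on the collar: ring centre within 4 mm of the seat along the spout and 9 mm in all (x of band in the frame of seat above -0.004 m and distance between band and seat below 0.009 m), for 0.2 s.
At the end, for the whole second after the job is handed in: the band clamp sits square on the spout's collar, within 4 mm of fully home against the flange, knob up (within 14 degrees), gripping the collar with more than 15 N all round, and is released and at rest (x of band in the frame of seat above -0.004 m and distance between band and seat below 0.006 m and angle between the x axis of band and the x axis of seat, either way round below 0.12 rad and angle between key_grip's own z axis and vertical below 0.25 rad and contact force between band and spout above 15 N and linear speed of band below 0.02 m/s); the robot touches nothing.
It fails at once if the collar is crushed: the band presses on the spout with over 115 N all round (contact force between band and spout above 115 N).
It fails at once if the clamp is rammed against the pump with over 30 N (contact force between band and pump above 30 N).
It fails at once if the chocolate bowl or the orange gasket is moved by over 30 mm (distance of any of bowl, gasket from where it was at the start of the episode above 0.03 m).
It also fails if it takes over 72 s, if anything falls off the work surface, if the arm or the gripper's body presses on something with over 40 N, if the wrist force passes 120 N, or if a joint passes its speed limit or range.

## Robot

A 6-joint arm with a two-finger parallel gripper is mounted at the origin on the work surface. World frame = base frame: x ahead of the robot, y to its left, z up, the work surface at z = 0. Lengths are in m, angles in degrees, forces in N, time in s.
With the tool pointing down it reaches from about 0.325 to 0.9 m from the base axis. Payload 6.1 kg.
Tool frame: the origin (TCP) lies on the centre line of the jaws, within the pads' length; the fingertips stand 14 mm ahead of it and the grasp point (between the pads) lies 5 mm behind it; z points along the fingers, y is the line along which they close (so a half turn about z gives the same grasp; the last joint's range is limited). The gripper opens to 87 mm and grips with 3 to 60 N. Pads are 19 mm wide; open, the fingers measure 117 mm over their backs; the gripper's body (75 mm by 190 mm) begins 51 mm behind the grasp point.
Start: joints at [-73.344, 12.628, 87.462, -0, 79.91, -7.225], TCP at [0.253, -0.571, 0.237] pointing down, gripper open.
Joint ranges: [-170.65, 170.65], [-52.31, 119.04], [5.05, 147.46], [-71.25, 251.25], [11.57, 151.72], [-153.62, 153.62]. Speed limits (degrees/s): [147.25, 147.25, 172.46, 180, 180, 180].

## Interface

Orientations are given as a 3x3 rotation matrix whose columns are the frame's x, y, z axes.
In Python, from cell import robot, imaging gives the robot as it stands.
- The arm moves only by the tool move_arm, never from a script. Its arguments are lists of equal length, an entry for each row: "jaw": the finger opening in cm, from 0 to 8.7; "travel": the shift along the tool's x, y, z in cm, a list of three; "twist": the turn, a rotation vector about the tool's x, y, z in rad, a list of three. A call has 1 to 5 rows; each row is the pose to reach, as a shift and turn from the pose commanded when the call began, along the tool's axes at that moment; what a row does not reach only later rows make up. A row lasts 1/12 s, in which the tool goes at most 41.7 mm and 7.16 degrees, less where a joint would pass 70% of its speed; a pose out of reach is approached as far as the arm can. A call with a gripper value outside its range is refused whole. The fingers move at their own pace and stop on an object; "squeeze" is the grip in N (left out, the last holds). Time passes only in rows, so rows that repeat a pose let the fingers close. It gives the time, the measured TCP pose, the force, the opening and the grip force at its end, in the units of the state.
- robot.sense(): the state, without advancing time (a new reading comes with each control period).
- imaging.capture(name): name is "scene" or "top" or "wrist"; returns the picture (480x640x3 uint8, red, green, blue); there is no depth.
- imaging.calibration(name): a dict with "fx", "fy", "cx", "cy" (pixels), "world_to_cam" (4x4, takes a point from world to camera coordinates). Camera axes: x right, y up, looking along -z (the intrinsics and any distortion apply to the point x, -y, -z); pixel columns grow to the right and rows downward; lengths in m; the calibration is good to about 2 mm. A picture is of the moment at which its call begins: read the wrist's pose just before it. calibration takes no time and is no camera call; for the wrist camera it gives the pose at the moment of the call.
- robot.job_done(): hands the job in; it is judged then, once.
The state is a dict: "time": time; "q": joint angles; "qd": joint speeds; "tau": joint torques, N m; "position": TCP position; "tcp_rot": TCP orientation; "force": force on the tool from outside, world axes, zero at the start; "ft_torque": the same for the moment, N m; "width": opening from 0.0 (shut) to 1.0 (fully open); "gripper_force": force on a finger pad.
Only numpy, scipy, OpenCV 4.12 (cv2) and the standard library are available. Lean on these libraries where they do the work, as an engineer would, in place of code of your own. Each camera call takes 0.05 s, during which the arm holds its last target. There are 200 camera calls.

## Working session

There is one attempt and no reset: what is moved stays moved. The work goes in short steps, Python scripts to look and compute and a tool call to move; the robot and the scene stay as the last step left them, time stands still between calls to the robot, and variables do not carry over. Pictures are saved under pics/ and viewed, at most 10 in all, crops included, and the job is handed in when it is done.

Besides the shell and the picture viewer there is one more tool, called after "Call:" by a JSON object that holds its "method" and its "body", one argument or row to a line. move_arm: Moves the arm, as the interface text tells. Its arguments: {"type":"object","properties":{"jaw":{"type":"array","items":{"type":"number"}},"travel":{"type":"array","items":{"type":"array","items":{"type":"number"}}},"twist":{"type":"array","items":{"type":"array","items":{"type":"number"}}},"squeeze":{"type":"number"}},"required":["jaw","travel","twist"]}

```bash
mkdir -p pics; ls; python3 - <<'E'
from cell import robot, imaging
import cv2,numpy as np
s=robot.sense();print(s)
for n in("scene","top"):
    im=imaging.capture(n);cv2.imwrite(f"pics/{n}0.png",im[:,:,::-1]);c=imaging.calibration(n);print(n,c)
E
```

```text
pics
{'time': 0.0, 'q': array([-7.33444492e+01,  1.26737088e+01,  8.75242678e+01,  3.46071747e-04,
        7.99112676e+01, -7.22335714e+00]), 'qd': array([ 0.08446745,  0.08755022,  0.02080146,  0.05661562, -0.06893504,
        0.08026249]), 'tau': array([ 1.99767579e-03, -4.94604313e+01, -3.87377930e+01,  6.99870475e-02,
        5.68098121e-02, -1.13678634e-04]), 'position': array([ 0.2528487 , -0.5709302 ,  0.23546764]), 'tcp_rot': array([[ 9.14403534e-01,  4.04803514e-01, -5.40787124e-04],
       [ 4.04803801e-01, -9.14401739e-01,  1.82837898e-03],
       [ 2.45637549e-04, -1.89078888e-03, -9.99998182e-01]]), 'force': array([0.10465908, 0.28349059, 0.63427723]), 'ft_torque': array([-0.03946509,  0.01607749, -0.00727964]), 'gripper_force': 0.0, 'width': 1.0019510105391058}
scene {'fx': 433.10354978264627, 'fy': 433.10354978264627, 'cx': 312.6533592430122, 'cy': 238.78573160714632, 'world_to_cam': array([[-0.39043359,  0.92047824, -0.01677562,  0.18353357],
       [-0.54473115, -0.21628874,  0.81023895,  0.20879056],
       [ 0.74217895,  0.3254827 ,  0.58585956, -1.25145697],
       [ 0.        ,  0.        ,  0.        ,  1.        ]])}
top {'fx': 445.64326561249885, 'fy': 445.64326561249885, 'cx': 323.13001206584255, 'cy': 235.8316647381356, 'world_to_cam': array([[ 0.0049521 , -0.99978291, -0.02023901,  0.01922123],
       [ 0.99551353,  0.00301651,  0.09457119, -0.5476807 ],
       [-0.09448961, -0.02061653,  0.99531235, -0.89776293],
       [ 0.        ,  0.        ,  0.        ,  1.        ]])}
```

View pics/scene0.png

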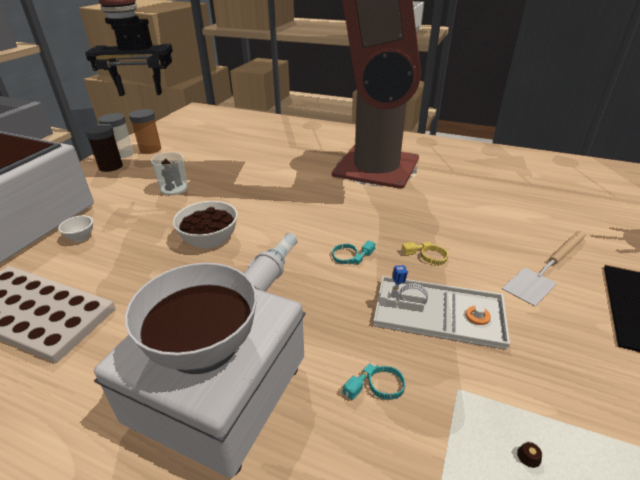

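View pics/top0.png

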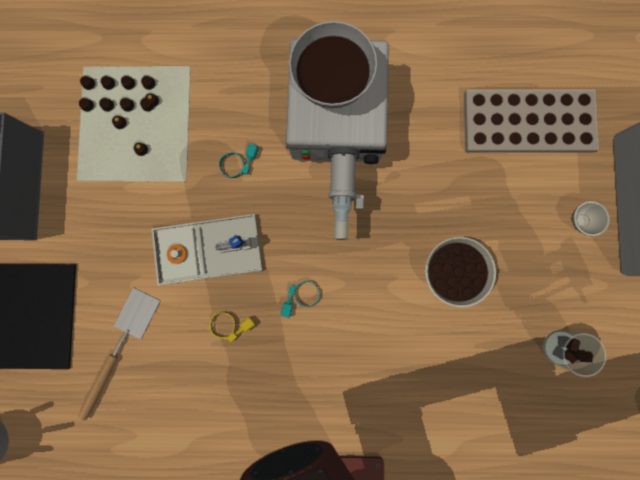

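The scene shows one blue-knobbed clamp, in the rack (scene 400,275; top 237,242). The look-alikes lie on the table: turquoise at top (240,160) and (302,297), yellow at top (230,325). The rack one fits, being steel with a blue knob. The spout runs in the top view from (341,238) to a flange near (343,195), with the lug on the right (-y) at (360,201). Next I'll view an enlarged crop.

```bash
python3 - <<'E'
import cv2,numpy as np
t=cv2.imread("pics/top0.png");s=cv2.imread("pics/scene0.png")
f=lambda im,x,y,w,h,k:cv2.resize(im[y:y+h,x:x+w],None,fx=k,fy=k,interpolation=cv2.INTER_CUBIC)
a=np.vstack([np.hstack([f(t,205,215,66,50,6),f(t,315,150,66,100,4)[:300,:264],]),np.hstack([f(s,375,255,66,50,6),f(s,235,225,66,75,4)])])
print(a.shape);cv2.imwrite("pics/crop1.png",a)
E
```

```text
(600, 660, 3)
```

```bash
python3 - <<'E'
import cv2,numpy as np
t=cv2.imread("pics/top0.png")
cv2.imwrite("pics/crop2.png",cv2.resize(t[145:245,310:380],None,fx=6,fy=6,interpolation=cv2.INTER_CUBIC))
E
```

```text
(no output)
```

View pics/crop1.png

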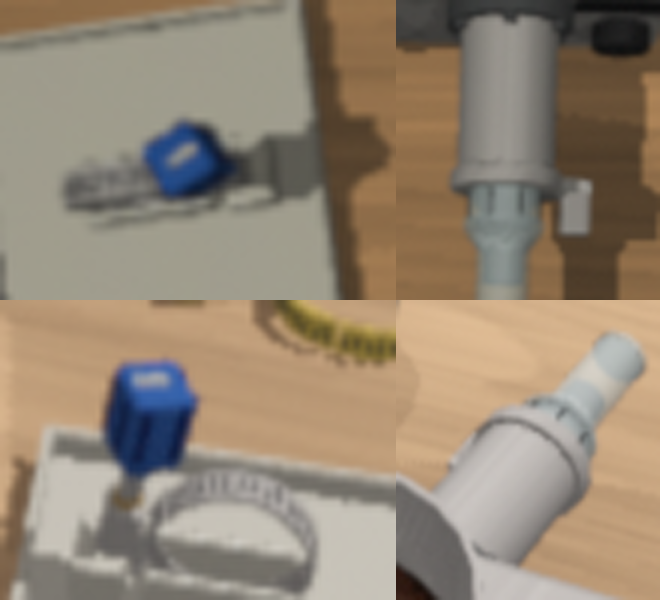

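View pics/crop2.png

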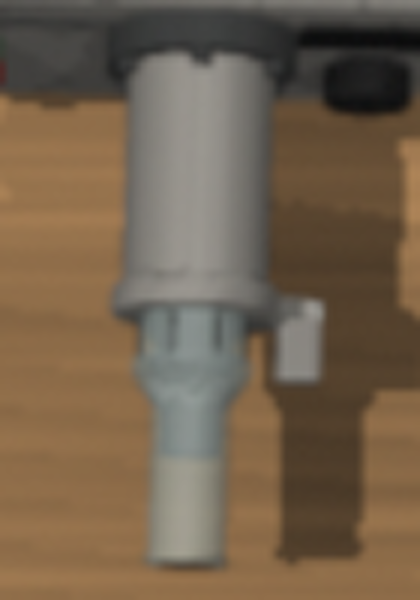

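Crops: the knob's top centre is at top (235.5,240.5) and scene (400.8,268), with its faces at about -33° in the image. The ring lies along the slot, towards +y. The spout end is at top (341.3,238.5) and the flange front at about (342.6,196.8), with the lug on the right at (359.5,208).

```bash
cat > h.py <<'E'
from cell import robot, imaging
import numpy as np, cv2
def ray(n,u,v,c=None):
    c=c or imaging.calibration(n);W=c["world_to_cam"];R=W[:3,:3]
    d=R.T@np.array([(u-c["cx"])/c["fx"],-(v-c["cy"])/c["fy"],-1.]);return -R.T@W[:3,3],d/np.linalg.norm(d)
def onz(n,u,v,z,c=None):
    o,d=ray(n,u,v,c);return o+d*(z-o[2])/d[2]
def tri(rs):
    A=sum(np.eye(3)-np.outer(d,d) for o,d in rs);b=sum((np.eye(3)-np.outer(d,d))@o for o,d in rs);p=np.linalg.solve(A,b)
    return p,[np.linalg.norm((np.eye(3)-np.outer(d,d))@(p-o)) for o,d in rs]
def proj(n,p,c=None):
    c=c or imaging.calibration(n);q=c["world_to_cam"]@np.append(p,1);return np.array([c["cx"]-c["fx"]*q[0]/q[2],c["cy"]+c["fy"]*q[1]/q[2]])
E
python3 - <<'E'
from h import *
np.set_printoptions(precision=4,suppress=True)
print("knobtop",tri([ray("top",235.5,240.5),ray("scene",400.8,268)]))
e=onz("top",310+187/6,145+562/6,.1);f=onz("top",310+196/6,145+308/6,.1)
print("end",e,"flange",f,f-e,np.linalg.norm(f-e),np.degrees(np.arctan2(*(f-e)[1::-1])))
print("lugfront",onz("top",310+299/6,145+382/6,.0895))
# spout end in scene crop (offset 235,225 scale4): end centre
print("end in scene",proj("scene",e),"flange",proj("scene",f))
a=onz("top",205+95/6,215+222/6,.024);b=onz("top",205+285/6,215+195/6,.024);print("slot yaw",np.degrees(np.arctan2(*(a-b)[1::-1]))-90)
print("hopper front",onz("top",335,104,.21), "kn. edge yaw",np.degrees(np.arctan2(*(onz("top",205+195/6,215+125/6,.1)-onz("top",205+145/6,215+155/6,.1))[1::-1])))
E
```

```text
knobtop (array([0.5318, 0.1909, 0.0888]), [np.float64(0.001000769627156166), np.float64(0.0010007696271561108)])
end [ 0.5353 -0.0145  0.1   ] flange [ 0.6169 -0.0173  0.1   ] [ 0.0817 -0.0028  0.    ] 0.08170430330086725 -1.9554745149508632
lugfront [ 0.5947 -0.0508  0.0895]
end in scene [290.7493 238.0436] flange [268.8394 263.6428]
slot yaw 8.299372731571452
hopper front [ 0.7561 -0.0015  0.21  ] kn. edge yaw -58.54439698978708
```

Call:
{"method": "move_arm", "body": {
  "jaw": [8,8,8,8,8],
  "travel": [
    [2.2,-2.3,0],
    [4.4,-4.6,0],
    [6.6,-6.9,0],
    [8.8,-9.2,0],
    [11.1,-11.5,0]
  ],
  "twist": [
    [0,0,-0.12],
    [0,0,-0.24],
    [0,0,-0.36],
    [0,0,-0.48],
    [0,0,-0.6]
  ],
  "squeeze": 40
}}

```text
time: 0.52
position: [0.3079, -0.4198, 0.2359]
tcp_rot: [[0.522, 0.853, -0.0], [0.853, -0.522, 0.001], [0.001, -0.001, -1.0]]
force: [1.1, -0.1, 0.7]
width: 0.923
gripper_force: 0.0
```

As predicted; continuing.

Call:
{"method": "move_arm", "body": {
  "jaw": [8,8,8,8,8],
  "travel": [
    [3.1,-0.6,0],
    [6.3,-1.3,0],
    [9.4,-1.9,0],
    [12.6,-2.6,0],
    [15.7,-3.2,0]
  ],
  "twist": [
    [0,0,-0.12],
    [0,0,-0.24],
    [0,0,-0.36],
    [0,0,-0.48],
    [0,0,-0.6]
  ]
}}

```text
time: 0.93
position: [0.3633, -0.2692, 0.2362]
tcp_rot: [[-0.052, 0.999, -0.0], [0.999, 0.052, 0.001], [0.001, -0.0, -1.0]]
force: [-0.3, 0.1, 0.1]
width: 0.92
gripper_force: 0.0
```

Call:
{"method": "move_arm", "body": {
  "jaw": [8,8,8,8,8],
  "travel": [
    [3.0,1.2,0],
    [5.9,2.5,0],
    [8.9,3.7,0],
    [11.8,5,0],
    [14.75,6.2,0]
  ],
  "twist": [
    [0,0,-0.12],
    [0,0,-0.24],
    [0,0,-0.36],
    [0,0,-0.48],
    [0,0,-0.6]
  ]
}}

```text
time: 1.35
position: [0.4186, -0.1193, 0.2363]
tcp_rot: [[-0.607, 0.795, -0.0], [0.795, 0.607, 0.0], [0.0, -0.0, -1.0]]
force: [0.2, -0.4, -0.1]
width: 0.921
gripper_force: 0.0
```

Call:
{"method": "move_arm", "body": {
  "jaw": [8,8,8,8,8],
  "travel": [
    [1.7,2.7,0],
    [3.5,5.4,0],
    [5.2,8,0],
    [7,10.7,0],
    [8.7,13.4,0]
  ],
  "twist": [
    [0,0,-0.12],
    [0,0,-0.24],
    [0,0,-0.36],
    [0,0,-0.48],
    [0,0,-0.6]
  ]
}}

```text
time: 1.77
position: [0.473, 0.031, 0.2363]
tcp_rot: [[-0.95, 0.313, -0.0], [0.313, 0.95, 0.0], [0.0, -0.0, -1.0]]
force: [0.6, -1.4, 0.8]
width: 0.92
gripper_force: 0.0
```

Call:
{"method": "move_arm", "body": {
  "jaw": [8,8,8,8,8],
  "travel": [
    [-0.1,2.8,0],
    [-0.2,5.6,0],
    [-0.3,8.4,0],
    [-0.4,11.2,0],
    [-0.4,14,0]
  ],
  "twist": [
    [0,0,-0.12],
    [0,0,-0.24],
    [0,0,-0.36],
    [0,0,-0.48],
    [0,0,-0.6]
  ]
}}

```text
time: 2.18
position: [0.5216, 0.1621, 0.236]
tcp_rot: [[-0.961, -0.278, -0.001], [-0.278, 0.961, -0.0], [0.001, 0.0, -1.0]]
force: [0.0, 0.2, 0.8]
width: 0.92
gripper_force: 0.0
```

```bash
python3 - <<'E'
from h import *
np.set_printoptions(precision=4,suppress=True)
s=robot.sense();print(s["time"],s["q"],s["position"],s["tcp_rot"])
im=imaging.capture("wrist");cv2.imwrite("pics/w1.png",im[:,:,::-1])
c=imaging.calibration("wrist");np.save("c1.npy",c);print(proj("wrist",[.5318,.1909,.0888],c))
E
```

```text
2.1833 [  8.9917   1.9078  99.2905  -0.0047  78.8433 -97.1257] [0.5216 0.1621 0.236 ] [[-0.9607 -0.2776 -0.0007]
 [-0.2776  0.9607 -0.0002]
 [ 0.0007  0.     -1.    ]]
[345.5823 251.0815]
```

View pics/w1.png

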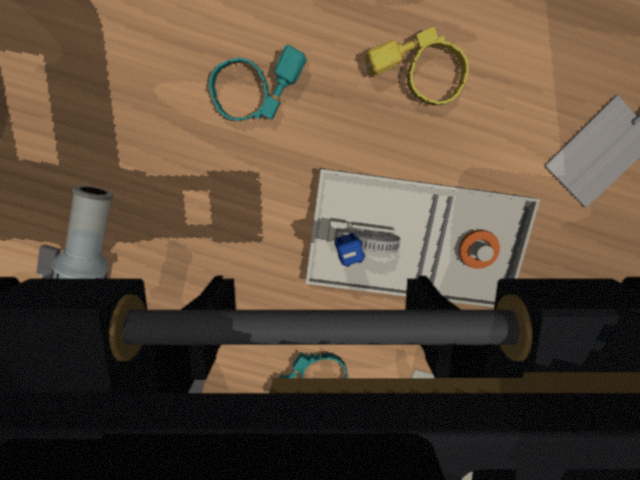

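The wrist view shows the blue knob at about (349,248), the ring to its right (378,241), the orange gasket (478,248), and the turquoise and yellow look-alikes lying on the table. I'll enlarge the clamp.

```bash
python3 - <<'E'
import cv2
t=cv2.imread("pics/w1.png")
cv2.imwrite("pics/w1c.png",cv2.resize(t[205:275,315:415],None,fx=8,fy=8,interpolation=cv2.INTER_CUBIC))
E
```

```text
(no output)
```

View pics/w1c.png

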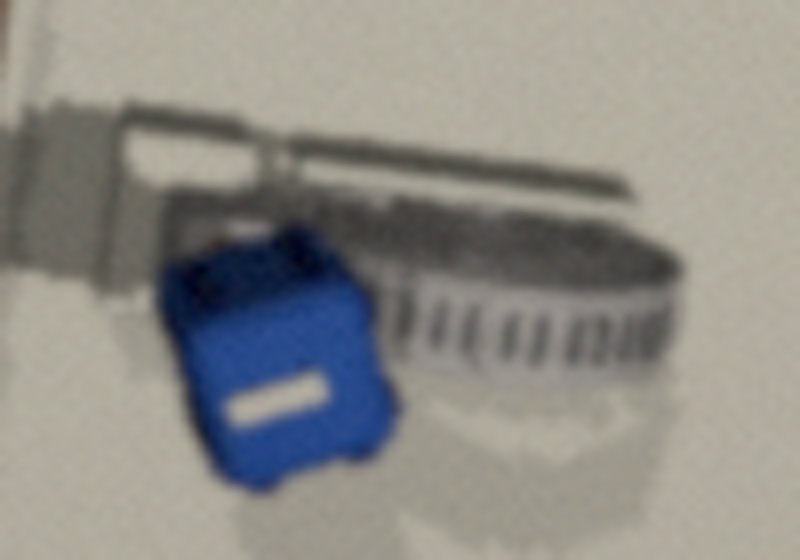

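```bash
python3 - <<'E'
from h import *
np.set_printoptions(precision=4,suppress=True)
c=np.load("c1.npy",allow_pickle=True).item()
px=lambda x,y:(315+x/8,205+y/8)
o=tri([ray("top",235.5,240.5),ray("scene",400.8,268),ray("wrist",*px(293,380),c)]);print(o)
p=o[0]
C=[onz("wrist",*px(*q),p[2],c) for q in[(195,330),(350,285),(390,425),(245,482)]]
yaw=lambda a,b:np.degrees(np.arctan2(*(b-a)[1::-1]))
print("edges",[round(yaw(C[i],C[(i+1)%4]),1) for i in range(4)],[round(1e3*np.linalg.norm(C[i]-C[(i+1)%4]),1) for i in range(4)],"label",yaw(onz("wrist",*px(225,412),p[2],c),onz("wrist",*px(330,380),p[2],c)))
a=onz("wrist",*px(300,150),.024,c);b=onz("wrist",*px(630,190),.024,c);print("slot yaw",yaw(a,b)-90)
th=np.radians(7.5);Y=np.array([-np.sin(th),np.cos(th),0]);X=np.array([np.cos(th),np.sin(th),0]);cen=p+Y*.0325-[0,0,.056];print("centre",cen)
cr=lambda q:(proj("wrist",q,c)-[315,205])*8
for n,k in dict(ringfar=cen+.025*Y,ringtop=cen+np.array([0,0,.025]),rt_edge1=cen+np.array([0,0,.025])+.006*X,rt_edge2=cen+np.array([0,0,.025])-.006*X,far1=cen+.025*Y+.006*X,far2=cen+.025*Y-.006*X,knobbase=p-[0,0,.028]).items(): print(n,cr(k))
print(cr(p),proj("top",p))
E
```

```text
(array([0.5317, 0.1926, 0.0892]), [np.float64(0.002712593588431753), np.float64(0.0007186898186463629), np.float64(0.0034039841375343954)])
edges [np.float64(123.4), np.float64(33.5), np.float64(-50.8), np.float64(-145.1)] [np.float64(16.6), np.float64(15.7), np.float64(16.2), np.float64(17.4)] label 124.34778399442254
slot yaw 9.54567348226007
centre [0.5275 0.2248 0.0332]
ringfar [688.9399 314.0191]
ringtop [521.1586 338.9709]
rt_edge1 [510.6937 388.7501]
rt_edge2 [531.7185 288.7399]
far1 [678.4944 360.4688]
far2 [699.4735 267.1773]
knobbase [242.2338 302.4504]
[260.6254 373.4017] [234.0808 240.6514]
```

Call:
{"method": "move_arm", "body": {
  "jaw": [8,8,8,8,8],
  "travel": [
    [-0.6,0.9,2.5],
    [-1.2,1.8,5],
    [-1.8,2.65,8],
    [-1.8,2.65,10.6],
    [-1.8,2.65,10.6]
  ],
  "twist": [
    [0,0,-0.1],
    [0,0,-0.2],
    [0,0,-0.31],
    [0,0,-0.31],
    [0,0,-0.31]
  ]
}}

```text
time: 2.65
position: [0.5271, 0.1905, 0.124]
tcp_rot: [[-0.833, -0.553, -0.011], [-0.553, 0.833, -0.002], [0.01, 0.004, -1.0]]
force: [-0.9, -1.3, -0.6]
width: 0.923
gripper_force: 0.0
```

```bash
python3 - <<'E'
from h import *
np.set_printoptions(precision=4,suppress=True)
s=robot.sense();print(s["time"],s["q"],s["position"],s["tcp_rot"])
t=imaging.capture("top");cv2.imwrite("pics/t2.png",t[:,:,::-1])
im=imaging.capture("wrist");cv2.imwrite("pics/w2.png",im[:,:,::-1])
c=imaging.calibration("wrist");np.save("c2.npy",c);print(proj("wrist",[.5317,.1926,.0892],c))
h=cv2.cvtColor(im,cv2.COLOR_RGB2HSV);m=cv2.inRange(h,(105,120,40),(128,255,255));n,l,st,ce=cv2.connectedComponentsWithStats(m)
print([(st[i],ce[i]) for i in range(1,n) if st[i][4]>60])
E
```

```text
2.65 [  11.8057   10.564   102.5414    0.0019   67.5402 -111.74  ] [0.5271 0.1905 0.124 ] [[-0.8334 -0.5526 -0.011 ]
 [-0.5526  0.8335 -0.0023]
 [ 0.0105  0.0042 -0.9999]]
[322.0134 282.6768]
[(array([ 299,  255,   39,   47, 1378], dtype=int32), array([317.4586, 277.9507]))]
```

View pics/w2.png

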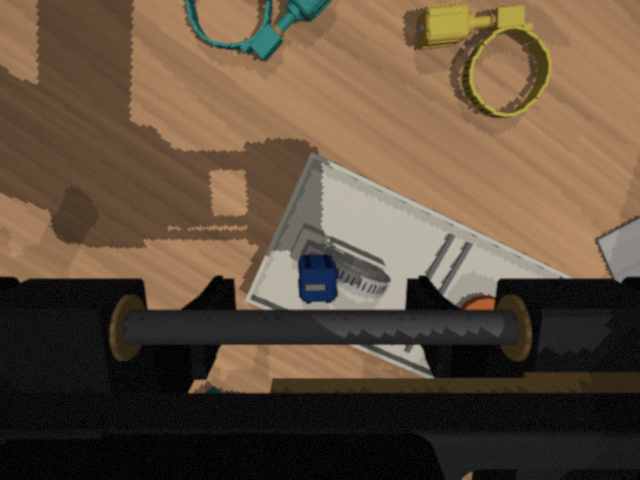

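Knob is square with the jaws and centred at (317,287), between the fingers' middle column of about 320. Descending.

Call:
{"method": "move_arm", "body": {
  "jaw": [8,8,8,8,8],
  "travel": [
    [0,0,1.5],
    [0,0,3],
    [0,0,4.5],
    [0,0,4.7],
    [0,0,4.7]
  ],
  "twist": [
    [0,0,0],
    [0,0,0],
    [0,0,0],
    [0,0,0],
    [0,0,0]
  ]
}}

```text
time: 3.17
position: [0.5322, 0.1908, 0.0847]
tcp_rot: [[-0.834, -0.552, 0.001], [-0.552, 0.834, 0.0], [-0.001, -0.0, -1.0]]
force: [-0.3, 0.3, -0.7]
width: 0.918
gripper_force: 0.0
```

Call:
{"method": "move_arm", "body": {
  "jaw": [8,8,8],
  "travel": [
    [0,0,0],
    [0,0,0],
    [0,0,0]
  ],
  "twist": [
    [0,0,0],
    [0,0,0],
    [0,0,0]
  ]
}}

```text
time: 3.42
position: [0.5328, 0.1912, 0.0853]
tcp_rot: [[-0.834, -0.552, 0.003], [-0.552, 0.834, 0.001], [-0.002, -0.001, -1.0]]
force: [0.9, 0.6, 0.1]
width: 0.919
gripper_force: 0.0
```

Call:
{"method": "move_arm", "body": {
  "jaw": [8,8,1.5,1.5,1.5],
  "travel": [
    [0,0,0.7],
    [0,0,0.8],
    [0,0,0.8],
    [0,0,0.8],
    [0,0,0.8]
  ],
  "twist": [
    [0,0,0],
    [0,0,0],
    [0,0,0],
    [0,0,0],
    [0,0,0]
  ],
  "squeeze": 15
}}

```text
time: 3.83
position: [0.5317, 0.1911, 0.0755]
tcp_rot: [[-0.834, -0.552, -0.0], [-0.552, 0.834, -0.0], [0.0, 0.0, -1.0]]
force: [0.2, -0.6, -0.4]
width: 0.775
gripper_force: 0.0
```

Call:
{"method": "move_arm", "body": {
  "jaw": [1.5,1.5,1.5,1.5,1.5],
  "travel": [
    [0,0,0],
    [0,0,0],
    [0,0,0],
    [0,0,0],
    [0,0,0]
  ],
  "twist": [
    [0,0,0],
    [0,0,0],
    [0,0,0],
    [0,0,0],
    [0,0,0]
  ]
}}

```text
time: 4.25
position: [0.5317, 0.1911, 0.0756]
tcp_rot: [[-0.834, -0.552, 0.0], [-0.552, 0.834, 0.0], [-0.0, -0.0, -1.0]]
force: [-0.3, -0.3, -0.1]
width: 0.397
gripper_force: 0.0
```

Call:
{"method": "move_arm", "body": {
  "jaw": [1.5,1.5,1.5,1.5,1.5],
  "travel": [
    [0,0,0],
    [0,0,0],
    [0,0,0],
    [0,0,0],
    [0,0,0]
  ],
  "twist": [
    [0,0,0],
    [0,0,0],
    [0,0,0],
    [0,0,0],
    [0,0,0]
  ],
  "squeeze": 50
}}

```text
time: 4.67
position: [0.5318, 0.1911, 0.0755]
tcp_rot: [[-0.834, -0.552, 0.0], [-0.552, 0.834, 0.0], [-0.0, -0.0, -1.0]]
force: [1.1, -0.5, -1.0]
width: 0.226
gripper_force: 50.0
```

```bash
python3 - <<'E'
from h import *
s=robot.sense();print(s["time"],s["position"],s["tcp_rot"],s["force"],s["ft_torque"],s["width"]*87,s["gripper_force"])
E
```

```text
4.6667 [0.53184593 0.1910983  0.0755303 ] [[-8.33640069e-01 -5.52308009e-01  3.13869183e-04]
 [-5.52308012e-01  8.33640122e-01  8.40655000e-05]
 [-3.08083993e-04 -1.03272095e-04 -9.99999947e-01]] [ 1.0886236  -0.53870859 -0.9881318 ] [ 0.14528919 -0.31627476  0.02837835] 19.685560007546616 49.999167944770306
```

Call:
{"method": "move_arm", "body": {
  "jaw": [1.5,1.5,1.5,1.5,1.5],
  "travel": [
    [0,0,-1.5],
    [0,0,-4],
    [0,0,-7],
    [0,0,-10],
    [0,0,-12]
  ],
  "twist": [
    [0,0,0],
    [0,0,0],
    [0,0,0],
    [0,0,0],
    [0,0,0]
  ]
}}

```text
time: 5.08
position: [0.5323, 0.1913, 0.1984]
tcp_rot: [[-0.834, -0.552, 0.002], [-0.552, 0.834, 0.0], [-0.002, -0.001, -1.0]]
force: [1.2, 0.0, -0.2]
width: 0.227
gripper_force: 50.0
```

Call:
{"method": "move_arm", "body": {
  "jaw": [1.5,1.5,1.5,1.5,1.5],
  "travel": [
    [1.2,-1.5,0],
    [3.5,-4.5,0],
    [5.8,-7.5,0],
    [8.1,-10.5,0],
    [10.4,-13.5,0]
  ],
  "twist": [
    [0,0,0.03],
    [0,0,0.06],
    [0,0,0.1],
    [0,0,0.14],
    [0,0,0.187]
  ]
}}

```text
time: 5.5
position: [0.5187, 0.0198, 0.1953]
tcp_rot: [[-0.922, -0.387, -0.001], [-0.387, 0.922, 0.0], [0.001, 0.0, -1.0]]
force: [1.2, -0.1, -1.9]
width: 0.227
gripper_force: 50.0
```

```bash
python3 - <<'E'
from h import *
np.set_printoptions(precision=4,suppress=True)
s=robot.sense();print(s["time"],s["q"],s["position"],s["tcp_rot"],s["force"],s["width"])
R=s["tcp_rot"];print(R.T@(np.array([.514,-.046,.1425])-s["position"]))
E
```

```text
5.5 [  -6.5155    0.0402  105.6671   -0.0035   74.3318 -119.2793] [0.5187 0.0198 0.1953] [[-0.9221 -0.3869 -0.0007]
 [-0.3869  0.9221  0.    ]
 [ 0.0006  0.0003 -1.    ]] [ 1.2346 -0.1028 -1.9046] 0.2266907883991305
[ 0.0298 -0.0589  0.0528]
```

Call:
{"method": "move_arm", "body": {
  "jaw": [1.5,1.5,1.5,1.5,1.5],
  "travel": [
    [1.4,-2.7,1],
    [3.0,-5.9,3],
    [3.0,-5.9,5.0],
    [3.0,-5.9,5.3],
    [3.0,-5.9,5.3]
  ],
  "twist": [
    [0,0,0],
    [0,0,0],
    [0,0,0],
    [0,0,0],
    [0,0,0]
  ]
}}

```text
time: 5.92
position: [0.5131, -0.0446, 0.1407]
tcp_rot: [[-0.922, -0.387, -0.004], [-0.387, 0.922, 0.002], [0.004, 0.003, -1.0]]
force: [0.4, -0.2, -0.9]
width: 0.225
gripper_force: 50.0
```

Call:
{"method": "move_arm", "body": {
  "jaw": [1.5,1.5,1.5],
  "travel": [
    [0,0,0],
    [0,0,0],
    [0,0,0]
  ],
  "twist": [
    [0,0,0],
    [0,0,0],
    [0,0,0]
  ]
}}

```text
time: 6.17
position: [0.5158, -0.0441, 0.1439]
tcp_rot: [[-0.921, -0.389, 0.002], [-0.389, 0.921, -0.0], [-0.002, -0.001, -1.0]]
force: [-0.7, -0.1, -1.4]
width: 0.225
gripper_force: 50.0
```

```bash
python3 - <<'E'
from h import *
np.set_printoptions(precision=4,suppress=True)
s=robot.sense();print(s["time"],s["q"],s["position"],s["tcp_rot"],s["force"],s["width"])
P={}
for n in("top","scene","wrist"):
    P[n]=imaging.capture(n)[:,:,::-1];cv2.imwrite(f"pics/p3{n}.png",P[n])
np.save("c3.npy",imaging.calibration("wrist"))
f=lambda im,x,y,w,h,k:cv2.resize(im[y:y+h,x:x+w],None,fx=k,fy=k,interpolation=cv2.INTER_CUBIC)
p=s["position"]
for n in("top","scene","wrist"): print(n,proj(n,p+[0,.0325,-.042]), proj(n,[.5353,-.0145,.1]))
a=np.hstack([f(P["top"],310,180,70,100,6)[:600],f(P["scene"],260,180,65,100,6)]);cv2.imwrite("pics/crop3.png",a[:600,:800])
E
```

```text
6.1667 [ -13.624     2.8685  108.6416    0.0073   68.3619 -126.5409] [ 0.5158 -0.0441  0.1439] [[-0.9211 -0.3894  0.0022]
 [-0.3894  0.9211 -0.0004]
 [-0.0019 -0.0012 -1.    ]] [-0.6566 -0.143  -1.3863] 0.22458346774005536
top [339.6452 248.8029] [341.1682 238.6515]
scene [296.539  231.8945] [290.7412 238.0519]
wrist [375.1496 300.6781] [355.4676 326.6852]
```

View pics/crop3.png

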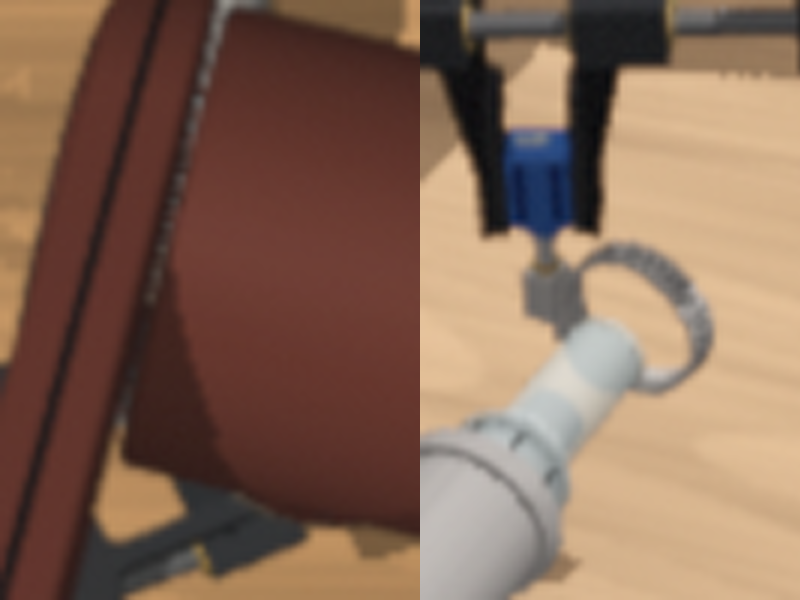

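```bash
python3 - <<'E'
from h import *
np.set_printoptions(precision=1,suppress=True)
s=robot.sense();p=s["position"];print(p)
c=imaging.calibration("scene")
def circ(o,X,r,n=72):
    Z=np.array([0,0,1.]);Y=np.cross(Z,X);Y/=np.linalg.norm(Y);Z=np.cross(X,Y)
    return np.array([proj("scene",o+r*(np.cos(a)*Y+np.sin(a)*Z),c) for a in np.linspace(0,2*np.pi,n)])
ax=lambda d:np.array([np.cos(np.radians(d)),np.sin(np.radians(d)),0])
im=cv2.imread("pics/p3scene.png")[178:253,255:325];k=8
im=cv2.resize(im,None,fx=k,fy=k,interpolation=cv2.INTER_CUBIC);raw=im.copy()
dr=lambda pts,col:cv2.polylines(im,[np.int32(((pts-[255,178]+.5)*k))],False,col,1)
X=ax(-2);Y=np.array([-X[1],X[0],0])
o=p+Y*.0325-[0,0,.042]
for r in(.0235,.0255,.027):
    P=np.vstack([circ(o+e*X*.006,X,r) for e in(-1,1)]);print(r,P.min(0),P.max(0))
for e in(-1,1): dr(circ(o+e*X*.006,X,.0255),(0,0,255))
F=np.array([.6169,-.0173,.1])
for d,r in((80,.0125),(19,.0195),(15,.0195),(0,.027)): dr(circ(F-X*d/1e3,X,r),(0,255,0))
dr(np.array([proj("scene",q,c) for q in(p+[0,0,.015],p-[0,0,.05])]),(0,255,255))
w=cv2.imread("pics/p3wrist.png")[180:330,330:410];w=cv2.resize(w,(240,450),interpolation=cv2.INTER_CUBIC)
cv2.imwrite("pics/ov.png",np.hstack([im,np.vstack([w,np.zeros((150,240,3),np.uint8)])]))
E
```

```text
[ 0.5 -0.   0.1]
0.0235 [283.7 219.9] [308.9 244.5]
0.0255 [282.7 218.9] [309.9 245.4]
0.027 [282.  218.2] [310.6 246.1]
```

View pics/ov.png

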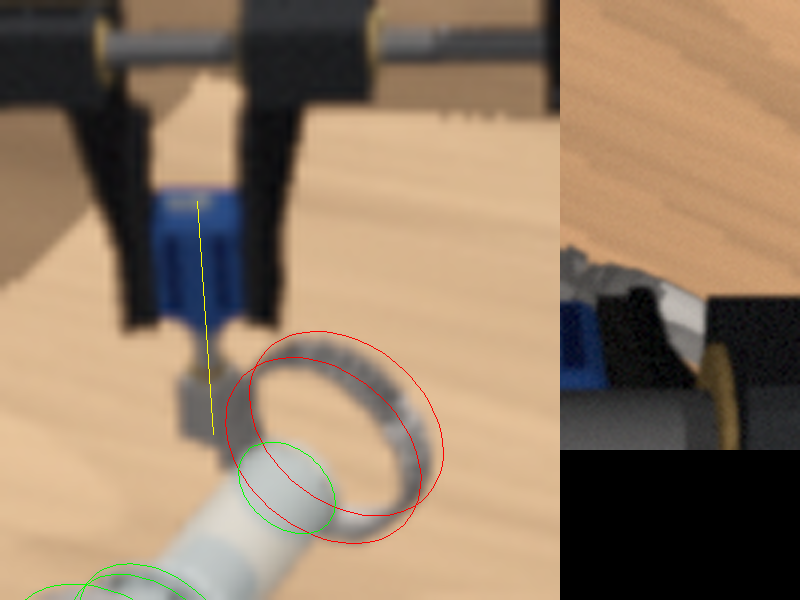

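The overlay agrees with the picture. Knob and housing stand upright, the ring has about 24 mm outer radius and is centred at (336,437), and the spout end matches the model. Next: align, then slide forward 60 mm along the thin part.

Call:
{"method": "move_arm", "body": {
  "jaw": [1.5,1.5,1.5,1.5,1.5],
  "travel": [
    [0.18,-0.16,0.16],
    [-0.9,-0.66,0.16],
    [-2.3,-1.32,0.16],
    [-3.9,-2.05,0.16],
    [-5.26,-2.69,0.16]
  ],
  "twist": [
    [0,0,0],
    [0,0,0],
    [0,0,0],
    [0,0,0],
    [0,0,0]
  ]
}}

```text
time: 6.73
position: [0.5746, -0.0494, 0.1411]
tcp_rot: [[-0.922, -0.388, 0.001], [-0.388, 0.922, -0.0], [-0.0, -0.0, -1.0]]
force: [-0.4, 0.1, -1.7]
width: 0.223
gripper_force: 50.0
```

Call:
{"method": "move_arm", "body": {
  "jaw": [1.5,1.5,1.5],
  "travel": [
    [0,0,0],
    [0,0,0],
    [0,0,0]
  ],
  "twist": [
    [0,0,0],
    [0,0,0],
    [0,0,0]
  ]
}}

```text
time: 6.98
position: [0.5728, -0.0492, 0.1405]
tcp_rot: [[-0.922, -0.388, -0.001], [-0.388, 0.922, 0.0], [0.001, 0.001, -1.0]]
force: [0.5, 0.5, -2.1]
width: 0.225
gripper_force: 50.0
```

```bash
cat > st.py <<'E'
from h import *
np.set_printoptions(precision=4,suppress=True)
s=robot.sense();p=s["position"];X=np.array([.9994,-.035,0]);Y=np.array([.035,.9994,0])
g=np.array([.6098,-.0496,.1423])-p
print("t",s["time"],"q6",s["q"][5],"pos",p,"f",s["force"],"tq",s["ft_torque"],"w",s["width"]*87,"yaw",np.degrees(np.arctan2(s["tcp_rot"][1,0],s["tcp_rot"][0,0])))
print("to go axial,lat,z mm",1e3*np.array([g@X,g@Y,g[2]]),"tool cm",100*s["tcp_rot"].T@g)
E
python3 st.py
```

```text
t 6.9833 q6 -125.58594772205885 pos [ 0.5728 -0.0492  0.1405] f [ 0.507   0.4827 -2.0667] tq [ 0.1505 -0.0697 -0.0172] w 19.540014357356913 yaw -157.17372708021142
to go axial,lat,z mm [36.9962  0.8591  1.8111] tool cm [-3.3934 -1.4756 -0.1865]
```

Call:
{"method": "move_arm", "body": {
  "jaw": [1.5,1.5,1.5,1.5,1.5],
  "travel": [
    [-0.03,0.08,-0.15],
    [-0.5,-0.13,-0.15],
    [-0.95,-0.34,-0.15],
    [-1.4,-0.55,-0.15],
    [-1.85,-0.76,-0.15]
  ],
  "twist": [
    [0,0,0],
    [0,0,0],
    [0,0,0],
    [0,0,0],
    [0,0,0]
  ]
}}

```text
time: 7.4
position: [0.5943, -0.0492, 0.1426]
tcp_rot: [[-0.922, -0.388, 0.0], [-0.388, 0.922, -0.0], [-0.0, -0.0, -1.0]]
force: [1.1, 0.1, -1.3]
width: 0.228
gripper_force: 50.0
```

Call:
{"method": "move_arm", "body": {
  "jaw": [1.5,1.5,1.5],
  "travel": [
    [0,0,0],
    [0,0,0],
    [0,0,0]
  ],
  "twist": [
    [0,0,0],
    [0,0,0],
    [0,0,0]
  ]
}}

```text
time: 7.65
position: [0.5936, -0.0491, 0.1422]
tcp_rot: [[-0.922, -0.388, -0.001], [-0.388, 0.922, 0.0], [0.001, 0.0, -1.0]]
force: [0.2, -0.1, -1.4]
width: 0.224
gripper_force: 50.0
```

```bash
python3 st.py
```

```text
t 7.65 q6 -125.1292263248675 pos [ 0.5936 -0.0491  0.1422] f [ 0.193  -0.0733 -1.4015] tq [ 0.1232 -0.059   0.0215] w 19.518501745301553 yaw -157.18216449334594
to go axial,lat,z mm [16.2231  0.0842  0.1115] tool cm [-1.4759 -0.6734 -0.0121]
```

Call:
{"method": "move_arm", "body": {
  "jaw": [1.5,1.5,1.5,1.5,1.5],
  "travel": [
    [-0.23,-0.1,0],
    [-0.45,-0.21,0],
    [-0.68,-0.31,0],
    [-0.91,-0.42,0],
    [-0.91,-0.42,0]
  ],
  "twist": [
    [0,0,0],
    [0,0,0],
    [0,0,0],
    [0,0,0],
    [0,0,0]
  ]
}}

```text
time: 8.07
position: [0.6043, -0.0495, 0.1425]
tcp_rot: [[-0.922, -0.388, 0.0], [-0.388, 0.922, -0.0], [-0.0, -0.0, -1.0]]
force: [0.5, 0.5, -0.2]
width: 0.227
gripper_force: 50.0
```

```bash
python3 st.py
```

```text
t 8.0667 q6 -124.95268702147577 pos [ 0.6043 -0.0495  0.1425] f [ 0.5204  0.5067 -0.191 ] tq [ 0.0928 -0.1381 -0.0531] w 19.780392690078 yaw -157.18291818690764
to go axial,lat,z mm [ 5.5272  0.1143 -0.2212] tool cm [-0.5064 -0.2217  0.0224]
```

Call:
{"method": "move_arm", "body": {
  "jaw": [1.5,1.5,1.5,1.5,1.5],
  "travel": [
    [-0.09,-0.04,0],
    [-0.18,-0.08,0],
    [-0.27,-0.13,0],
    [-0.27,-0.13,0],
    [-0.27,-0.13,0]
  ],
  "twist": [
    [0,0,0],
    [0,0,0],
    [0,0,0],
    [0,0,0],
    [0,0,0]
  ]
}}

```text
time: 8.48
position: [0.6065, -0.0496, 0.1423]
tcp_rot: [[-0.922, -0.388, -0.0], [-0.388, 0.922, 0.0], [0.0, 0.0, -1.0]]
force: [-0.7, 0.4, -1.7]
width: 0.227
gripper_force: 50.0
```

```bash
python3 st.py
```

```text
t 8.4833 q6 -124.9096589710245 pos [ 0.6065 -0.0496  0.1423] f [-0.7334  0.3833 -1.7307] tq [0.0954 0.0742 0.065 ] w 19.768945396447318 yaw -157.18637345811013
to go axial,lat,z mm [ 3.2472  0.142  -0.0223] tool cm [-0.3007 -0.1234  0.0021]
```

Call:
{"method": "move_arm", "body": {
  "jaw": [1.5,1.5,1.5,1.5],
  "travel": [
    [-0.09,-0.04,0],
    [-0.18,-0.08,0],
    [-0.18,-0.08,0],
    [-0.18,-0.08,0]
  ],
  "twist": [
    [0,0,0],
    [0,0,0],
    [0,0,0],
    [0,0,0]
  ]
}}

```text
time: 8.82
position: [0.6087, -0.0497, 0.1424]
tcp_rot: [[-0.922, -0.388, -0.0], [-0.388, 0.922, -0.0], [0.0, -0.0, -1.0]]
force: [-0.9, -1.2, -1.7]
width: 0.222
gripper_force: 50.0
```

```bash
python3 st.py
```

```text
t 8.8167 q6 -124.87375744357351 pos [ 0.6087 -0.0497  0.1424] f [-0.9013 -1.1981 -1.7243] tq [-0.0426  0.1142  0.0274] w 19.283676992154355 yaw -157.1881612930504
to go axial,lat,z mm [ 1.1069  0.1759 -0.0837] tool cm [-0.1078 -0.0305  0.0084]
```

Call:
{"method": "move_arm", "body": {
  "jaw": [1.5,1.5,1.5],
  "travel": [
    [-0.09,-0.04,0],
    [-0.09,-0.04,0],
    [-0.09,-0.04,0]
  ],
  "twist": [
    [0,0,0],
    [0,0,0],
    [0,0,0]
  ]
}}

```text
time: 9.07
position: [0.6096, -0.0497, 0.1424]
tcp_rot: [[-0.922, -0.388, -0.0], [-0.388, 0.922, -0.0], [0.0, 0.0, -1.0]]
force: [-1.6, -1.0, -2.0]
width: 0.223
gripper_force: 50.0
```

```bash
python3 st.py
```

```text
t 9.0667 q6 -124.85817965076576 pos [ 0.6096 -0.0497  0.1424] f [-1.5846 -0.9684 -1.9587] tq [-0.0925  0.1829  0.0359] w 19.431565283602335 yaw -157.18426219625564
to go axial,lat,z mm [ 0.1787  0.1523 -0.0618] tool cm [-0.0226  0.0063  0.0062]
```

Call:
{"method": "move_arm", "body": {
  "jaw": [1.5,1.5,1.5],
  "travel": [
    [-0.09,-0.04,0],
    [-0.09,-0.04,0],
    [-0.09,-0.04,0]
  ],
  "twist": [
    [0,0,0],
    [0,0,0],
    [0,0,0]
  ]
}}

```text
time: 9.32
position: [0.6103, -0.0498, 0.1423]
tcp_rot: [[-0.922, -0.388, -0.001], [-0.388, 0.922, -0.0], [0.001, 0.0, -1.0]]
force: [-4.0, -1.5, 0.0]
width: 0.226
gripper_force: 50.0
```

```bash
python3 st.py
```

```text
t 9.3167 q6 -124.83884683077682 pos [ 0.6103 -0.0498  0.1423] f [-3.9573 -1.5371  0.05  ] tq [-0.1853  0.6188  0.0686] w 19.638377473821098 yaw -157.186457913031
to go axial,lat,z mm [-0.497   0.2164 -0.0268] tool cm [0.036  0.0405 0.0027]
```

Call:
{"method": "move_arm", "body": {
  "jaw": [1.5,1.5,1.5,1.5,1.5],
  "travel": [
    [0,0,0],
    [0,0,0],
    [0,0,0],
    [0,0,0],
    [0,0,0]
  ],
  "twist": [
    [0,0,0.1],
    [0,0,0.2],
    [0,0,0.3],
    [0,0,0.4],
    [0,0,0.5]
  ]
}}

```text
time: 9.73
position: [0.6103, -0.0498, 0.1424]
tcp_rot: [[-0.994, 0.107, -0.001], [0.107, 0.994, -0.0], [0.001, -0.0, -1.0]]
force: [-4.4, -1.7, 0.5]
width: 0.223
gripper_force: 50.0
```

```bash
python3 st.py
```

```text
t 9.7333 q6 -95.91291783480642 pos [ 0.6103 -0.0498  0.1424] f [-4.448  -1.7277  0.4645] tq [-0.1457  0.6828  0.089 ] w 19.403086598721888 yaw 173.88541062549774
to go axial,lat,z mm [-0.4885  0.1794 -0.0662] tool cm [0.05   0.0144 0.0067]
```

Call:
{"method": "move_arm", "body": {
  "jaw": [1.5,1.5,1.5,1.5,1.5],
  "travel": [
    [0,0,0],
    [0,0,0],
    [0,0,0],
    [0,0,0],
    [0,0,0]
  ],
  "twist": [
    [0,0,0.1],
    [0,0,0.2],
    [0,0,0.3],
    [0,0,0.4],
    [0,0,0.5]
  ]
}}

```text
time: 10.15
position: [0.6103, -0.0498, 0.1424]
tcp_rot: [[-0.822, 0.57, -0.001], [0.57, 0.822, -0.0], [0.001, -0.001, -1.0]]
force: [-4.0, -1.7, -0.6]
width: 0.225
gripper_force: 50.0
```

```bash
python3 st.py
```

```text
t 10.15 q6 -67.26398453490256 pos [ 0.6103 -0.0498  0.1424] f [-3.9808 -1.7249 -0.618 ] tq [-0.2059  0.6424  0.1306] w 19.540041016911808 yaw 145.23714692045994
to go axial,lat,z mm [-0.5009  0.1655 -0.0968] tool cm [ 0.0511 -0.0132  0.0097]
```

```bash
cat >> st.py <<'E'
T=[];F=[]
for i in range(6): imaging.capture("scene");s=robot.sense();T.append(s["ft_torque"]);F.append(s["force"])
print("mean tq",np.mean(T,0),"sd",np.std(T,0)[2],"F",np.mean(F,0))
E
python3 st.py
```

```text
t 10.15 q6 -67.26398453490256 pos [ 0.6103 -0.0498  0.1424] f [-3.9808 -1.7249 -0.618 ] tq [-0.2059  0.6424  0.1306] w 19.540041016911808 yaw 145.23714692045994
to go axial,lat,z mm [-0.5009  0.1655 -0.0968] tool cm [ 0.0511 -0.0132  0.0097]
mean tq [-0.2466  0.4929  0.0566] sd 0.020179975435938403 F [-3.2289 -1.8017 -0.9729]
```

Call:
{"method": "move_arm", "body": {
  "jaw": [1.5,1.5,1.5],
  "travel": [
    [0,0,0],
    [0,0,0],
    [0,0,0]
  ],
  "twist": [
    [0,0,0.08],
    [0,0,0.16],
    [0,0,0.16]
  ]
}}

```text
time: 10.7
position: [0.6104, -0.0497, 0.1423]
tcp_rot: [[-0.723, 0.691, -0.001], [0.691, 0.723, 0.0], [0.0, -0.0, -1.0]]
force: [-3.2, -1.5, -1.6]
width: 0.228
gripper_force: 50.0
```

```bash
python3 st.py
```

```text
t 10.7 q6 -58.30607334654461 pos [ 0.6104 -0.0497  0.1423] f [-3.2489 -1.5    -1.5745] tq [-0.2949  0.5191  0.0757] w 19.81548123129351 yaw 136.28209559125577
to go axial,lat,z mm [-0.6465  0.067  -0.0108] tool cm [ 0.0527 -0.038   0.0011]
mean tq [-0.2707  0.6439  0.064 ] sd 0.030860694756266883 F [-3.9802 -1.706  -0.9847]
```

Call:
{"method": "move_arm", "body": {
  "jaw": [1.5,1.5,1.5],
  "travel": [
    [0,0,0],
    [0,0,0],
    [0,0,0]
  ],
  "twist": [
    [0,0,0.07],
    [0,0,0.14],
    [0,0,0.14]
  ]
}}

```text
time: 11.25
position: [0.6104, -0.0496, 0.1422]
tcp_rot: [[-0.619, 0.785, -0.001], [0.785, 0.619, 0.0], [0.001, -0.0, -1.0]]
force: [-3.4, -2.0, -2.2]
width: 0.224
gripper_force: 50.0
```

```bash
python3 st.py
```

```text
t 11.25 q6 -50.27269096203998 pos [ 0.6104 -0.0496  0.1422] f [-3.4176 -1.962  -2.1606] tq [-0.2987  0.6131  0.0393] w 19.44758958100172 yaw 128.25027865713417
to go axial,lat,z mm [-0.5984  0.023   0.1349] tool cm [ 0.0404 -0.0442 -0.0134]
mean tq [-0.2961  0.6812  0.0356] sd 0.028826977025291772 F [-4.3178 -1.3832 -2.1441]
```

Total 1.30 rad, still free.

Call:
{"method": "move_arm", "body": {
  "jaw": [1.5,1.5,1.5],
  "travel": [
    [0,0,0],
    [0,0,0],
    [0,0,0]
  ],
  "twist": [
    [0,0,0.06],
    [0,0,0.12],
    [0,0,0.12]
  ]
}}

```text
time: 11.8
position: [0.6104, -0.0496, 0.1421]
tcp_rot: [[-0.521, 0.854, -0.001], [0.854, 0.521, 0.0], [0.001, -0.001, -1.0]]
force: [-4.8, -0.3, -3.6]
width: 0.226
gripper_force: 50.0
```

```bash
python3 st.py
```

```text
t 11.8 q6 -43.40691121186096 pos [ 0.6104 -0.0496  0.1421] f [-4.7643 -0.344  -3.5631] tq [-0.3098  0.695   0.0316] w 19.70543035226059 yaw 121.38514183280614
to go axial,lat,z mm [-0.5534  0.003   0.2212] tool cm [ 0.0307 -0.0461 -0.0221]
mean tq [-0.2939  0.709  -0.0111] sd 0.029347817404072787 F [-4.6358 -0.7242 -3.9495]
```

Call:
{"method": "move_arm", "body": {
  "jaw": [1.5,1.5,1.5],
  "travel": [
    [0.04,-0.06,0.06],
    [0.04,-0.06,0.06],
    [0.04,-0.06,0.06]
  ],
  "twist": [
    [0,0,0],
    [0,0,0.06],
    [0,0,0.06]
  ]
}}

```text
time: 12.35
position: [0.6102, -0.0496, 0.142]
tcp_rot: [[-0.468, 0.884, 0.001], [0.884, 0.468, 0.0], [-0.0, 0.001, -1.0]]
force: [-3.2, -1.1, -3.2]
width: 0.225
gripper_force: 50.0
```

```bash
python3 st.py
```

```text
t 12.35 q6 -39.96549444653126 pos [ 0.6102 -0.0496  0.142 ] f [-3.1679 -1.1355 -3.2249] tq [-0.2227  0.5484  0.0237] w 19.53695552157533 yaw 117.92979486699522
to go axial,lat,z mm [-0.401   0.0085  0.2973] tool cm [ 0.0207 -0.0343 -0.0298]
mean tq [-0.1818  0.3593  0.0109] sd 0.02304792744263132 F [-2.9342 -0.3688 -3.4409]
```

Call:
{"method": "move_arm", "body": {
  "jaw": [1.5,1.5,1.5],
  "travel": [
    [0.02,-0.04,0.08],
    [0.02,-0.04,0.08],
    [0.02,-0.04,0.08]
  ],
  "twist": [
    [0,0,0],
    [0,0,0.06],
    [0,0,0.06]
  ]
}}

```text
time: 12.9
position: [0.6099, -0.0497, 0.1416]
tcp_rot: [[-0.414, 0.91, 0.001], [0.91, 0.414, -0.0], [-0.001, 0.001, -1.0]]
force: [-1.5, -0.1, -2.4]
width: 0.224
gripper_force: 50.0
```

```bash
python3 st.py
```

```text
t 12.9 q6 -36.529668662024875 pos [ 0.6099 -0.0497  0.1416] f [-1.483  -0.1216 -2.3812] tq [-0.081   0.2786  0.0105] w 19.528279211469687 yaw 114.4831877373204
to go axial,lat,z mm [-0.1529  0.0997  0.7203] tool cm [ 0.0157 -0.0092 -0.0721]
mean tq [-0.0815  0.2219  0.0125] sd 0.035565734632513654 F [-2.0113 -0.4671 -0.087 ]
```

Call:
{"method": "move_arm", "body": {
  "jaw": [1.5,1.5,1.5],
  "travel": [
    [0,0,0],
    [0,0,0],
    [0,0,0]
  ],
  "twist": [
    [0,0,0.06],
    [0,0,0.1],
    [0,0,0.1]
  ]
}}

```text
time: 13.45
position: [0.6097, -0.0497, 0.1413]
tcp_rot: [[-0.322, 0.947, 0.001], [0.947, 0.322, -0.0], [-0.0, 0.0, -1.0]]
force: [-1.7, -0.6, -0.5]
width: 0.226
gripper_force: 50.0
```

```bash
python3 st.py
```

```text
t 13.45 q6 -30.849134227437027 pos [ 0.6097 -0.0497  0.1413] f [-1.7176 -0.565  -0.5237] tq [-0.1332  0.1852  0.05  ] w 19.704790058564498 yaw 108.80217412237087
to go axial,lat,z mm [0.0696 0.1454 1.0351] tool cm [ 0.0111  0.0117 -0.1035]
mean tq [-0.0714  0.1254 -0.0034] sd 0.0252965873625887 F [-1.8822 -0.5774 -0.3929]
```

Call:
{"method": "move_arm", "body": {
  "jaw": [1.5,1.5,1.5],
  "travel": [
    [0,0,0],
    [0,0,0],
    [0,0,0]
  ],
  "twist": [
    [0,0,0.06],
    [0,0,0.12],
    [0,0,0.12]
  ]
}}

```text
time: 14.0
position: [0.6094, -0.0496, 0.1409]
tcp_rot: [[-0.206, 0.979, -0.0], [0.979, 0.206, 0.0], [0.0, -0.0, -1.0]]
force: [-1.0, -0.2, -1.7]
width: 0.223
gripper_force: 50.0
```

```bash
python3 st.py
```

```text
t 14.0 q6 -23.929997044127052 pos [ 0.6094 -0.0496  0.1409] f [-1.0276 -0.2141 -1.7247] tq [-0.0456  0.1569  0.0195] w 19.42950982445961 yaw 101.8838196561509
to go axial,lat,z mm [0.3571 0.0217 1.36  ] tool cm [-0.0064  0.0352 -0.136 ]
mean tq [-0.0303  0.1113  0.0146] sd 0.018444704831797862 F [-1.4357 -0.3289 -1.3886]
```

Call:
{"method": "move_arm", "body": {
  "jaw": [1.5,1.5],
  "travel": [
    [0,0,0],
    [0,0,0]
  ],
  "twist": [
    [0,0,0.06],
    [0,0,0.12]
  ]
}}

```text
time: 14.47
position: [0.6092, -0.0496, 0.1408]
tcp_rot: [[-0.087, 0.996, -0.001], [0.996, 0.087, 0.0], [0.0, -0.001, -1.0]]
force: [-2.2, 0.8, -2.4]
width: 0.224
gripper_force: 50.0
```

```bash
python3 st.py
```

```text
t 14.4667 q6 -17.0420587644923 pos [ 0.6092 -0.0496  0.1408] f [-2.2311  0.7528 -2.3673] tq [-0.0595  0.2896  0.0903] w 19.505068596533132 yaw 95.00108966014234
to go axial,lat,z mm [0.6089 0.0413 1.478 ] tool cm [-0.0033  0.0608 -0.1478]
mean tq [-0.0274  0.1532 -0.0295] sd 0.047854589310946445 F [-1.2199 -0.1129 -2.1766]
```

Call:
{"method": "move_arm", "body": {
  "jaw": [1.5,1.5],
  "travel": [
    [0,0,0],
    [0,0,0]
  ],
  "twist": [
    [0,0,0.06],
    [0,0,0.12]
  ]
}}

```text
time: 14.93
position: [0.6092, -0.0496, 0.1408]
tcp_rot: [[0.032, 0.999, -0.001], [0.999, -0.032, 0.0], [0.0, -0.001, -1.0]]
force: [-2.3, 1.1, -1.6]
width: 0.224
gripper_force: 50.0
```

```bash
python3 st.py
```

```text
t 14.9333 q6 -10.198152030617152 pos [ 0.6092 -0.0496  0.1408] f [-2.2676  1.1006 -1.6122] tq [-0.0582  0.3792  0.1505] w 19.44859173005986 yaw 88.15746426060325
to go axial,lat,z mm [0.6067 0.0628 1.4906] tool cm [ 0.0061  0.0606 -0.1491]
mean tq [-0.0425  0.3437  0.0013] sd 0.025599371750612332 F [-1.7431 -0.1929 -2.7724]
```

Call:
{"method": "move_arm", "body": {
  "jaw": [1.5,1.5],
  "travel": [
    [0,0,0],
    [0,0,0]
  ],
  "twist": [
    [0,0,0.04],
    [0,0,0.08]
  ]
}}

```text
time: 15.4
position: [0.6091, -0.0497, 0.1408]
tcp_rot: [[0.111, 0.994, -0.001], [0.994, -0.111, 0.0], [-0.0, -0.001, -1.0]]
force: [-2.4, -0.5, -1.8]
width: 0.227
gripper_force: 50.0
```

```bash
python3 st.py
```

```text
t 15.4 q6 -5.676572413646255 pos [ 0.6091 -0.0497  0.1408] f [-2.3728 -0.4922 -1.7904] tq [-0.0351  0.5123  0.1728] w 19.777308651514858 yaw 83.63466529046894
to go axial,lat,z mm [0.659  0.1001 1.4843] tool cm [ 0.015   0.0648 -0.1485]
mean tq [-0.0659  0.5457  0.0634] sd 0.05765418860982464 F [-2.6865 -0.062  -2.5242]
```

Call:
{"method": "move_arm", "body": {
  "jaw": [1.5,1.5,1.5],
  "travel": [
    [0,0,0],
    [0,0,0],
    [0,0,0]
  ],
  "twist": [
    [0,0,0.05],
    [0,0,0.05],
    [0,0,0.05]
  ]
}}

```text
time: 15.95
position: [0.6092, -0.0497, 0.1408]
tcp_rot: [[0.159, 0.987, -0.001], [0.987, -0.159, 0.0], [-0.0, -0.001, -1.0]]
force: [-4.1, -0.2, -3.5]
width: 0.225
gripper_force: 50.0
```

```bash
python3 st.py
```

```text
t 15.95 q6 -2.9183868747611177 pos [ 0.6092 -0.0497  0.1408] f [-4.1368 -0.202  -3.5074] tq [-0.1008  0.7809  0.0984] w 19.577048669006086 yaw 80.87406009008
to go axial,lat,z mm [0.6167 0.0895 1.4871] tool cm [ 0.0165  0.06   -0.1488]
mean tq [-0.0653  0.8016  0.0975] sd 0.03341138448796491 F [-4.0403  0.1842 -2.8876]
```

Call:
{"method": "move_arm", "body": {
  "jaw": [1.5,1.5,1.5],
  "travel": [
    [0,0,0],
    [0,0,0],
    [0,0,0]
  ],
  "twist": [
    [0,0,0.03],
    [0,0,0.03],
    [0,0,0.03]
  ]
}}

```text
time: 16.5
position: [0.6092, -0.0496, 0.1408]
tcp_rot: [[0.189, 0.982, -0.001], [0.982, -0.189, 0.0], [-0.0, -0.001, -1.0]]
force: [-5.1, -0.3, -2.8]
width: 0.228
gripper_force: 50.0
```

```bash
python3 st.py; python3 st.py | tail -1
```

```text
t 16.5 q6 -1.1576297600615522 pos [ 0.6092 -0.0496  0.1408] f [-5.0993 -0.3065 -2.8146] tq [-0.0834  1.0288  0.1767] w 19.81523931670315 yaw 79.11235286772681
to go axial,lat,z mm [0.6123 0.0632 1.4692] tool cm [ 0.0157  0.0594 -0.147 ]
mean tq [-0.0645  1.0596  0.1459] sd 0.02323701571011228 F [-5.4277  0.3365 -3.0197]
mean tq [-0.077   1.0427  0.148 ] sd 0.011825601709025715 F [-5.1722 -0.2551 -3.0746]
```

Call:
{"method": "move_arm", "body": {
  "jaw": [5,5,5,5,5],
  "travel": [
    [0,0,0],
    [0,0,0],
    [0,0,0],
    [0,0,0],
    [0,0,0]
  ],
  "twist": [
    [0,0,0],
    [0,0,0],
    [0,0,0],
    [0,0,0],
    [0,0,0]
  ]
}}

```text
time: 17.52
position: [0.6107, -0.0499, 0.1421]
tcp_rot: [[0.19, 0.982, 0.003], [0.982, -0.19, -0.0], [0.0, 0.003, -1.0]]
force: [-0.4, 0.2, 0.2]
width: 0.51
gripper_force: 0.0
```

Call:
{"method": "move_arm", "body": {
  "jaw": [5,5,5,5,5],
  "travel": [
    [0,0,0],
    [0,0,-1],
    [0,0,-3],
    [0,0,-6],
    [0,0,-9]
  ],
  "twist": [
    [0,0,0],
    [0,0,0],
    [0,0,0],
    [0,0,0],
    [0,0,0]
  ]
}}

```text
time: 17.93
position: [0.6089, -0.0496, 0.2319]
tcp_rot: [[0.19, 0.982, -0.002], [0.982, -0.19, 0.0], [0.0, -0.002, -1.0]]
force: [1.3, -0.1, 0.3]
width: 0.573
gripper_force: 0.0
```

```bash
python3 - <<'E'
from h import *
np.set_printoptions(precision=4,suppress=True)
s=robot.sense();print(s["time"],s["position"],s["force"],s["ft_torque"],s["width"])
c=imaging.calibration("scene")
im=imaging.capture("scene")[:,:,::-1].copy();cv2.imwrite("pics/f.png",im)
x0,y0,k=240,200,8
im=cv2.resize(im[y0:y0+75,x0:x0+90],None,fx=k,fy=k,interpolation=cv2.INTER_CUBIC)
X=np.array([.9994,-.035,0]);Y=np.array([.035,.9994,0]);F=np.array([.6165,-.0173,.1])
def L(P,col): cv2.polylines(im,[np.int32([(proj("scene",q,c)-[x0,y0]+.5)*k for q in P])],False,col,1)
for d,r in((12,.020),(0,.027)): L([F-X*d/1e3+r*(np.cos(a)*Y+np.sin(a)*np.array([0,0,1])) for a in np.linspace(0,6.28,60)],(0,255,0))
S=F-X*.006-Y*.0325;L([S,S+[0,0,.056]],(0,255,255))
cv2.imwrite("pics/fc.png",im)
E
```

```text
17.9333 [ 0.6089 -0.0496  0.2319] [ 1.3004 -0.0524  0.2542] [-0.0755 -0.1308 -0.0578] 0.5731811833379324
```

View pics/fc.png

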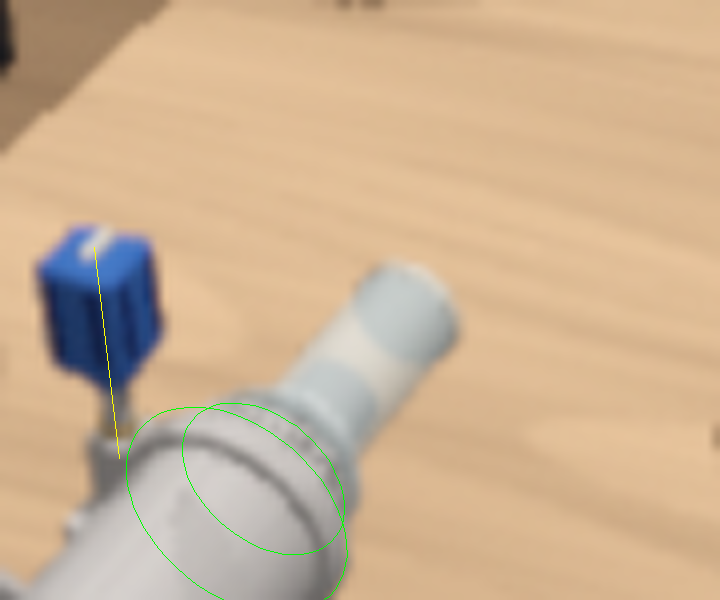

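The knob stands upright at (100,300) on the expected line, the band sits against the flange at about (290,430), and the jaws are clear. Handing in.

```bash
python3 -c "
from cell import robot
print(robot.job_done())"
```

```text
the job is handed in; nothing more can be done
None
```

The job is handed in, with no verdict returned: the clamp is home against the pump's flange with its knob up and the gripper clear, tightened to about 0.15 N m held on the knob (snug is about 0.12), and I never touched the bowl or gasket.

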